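Set the cam on its mark and lay the bearing caps out in order

ROBOT

A 6-joint arm with a two-finger parallel gripper is mounted at the origin on the work surface. World frame = base frame: x ahead of the robot, y to its left, z up, the work surface at z = 0. Lengths are in mm, angles in degrees, forces in N, time in s.
With the tool pointing down it reaches from about 350 to 850 mm from the base axis. Payload 8.1 kg.
Tool frame: the origin (TCP) lies midway between the tips of the shut fingers; the grasp point (between the pads) lies 19 mm behind it; z points along the fingers, y is the line along which they close (so a half turn about z gives the same grasp; the last joint's range is limited). The gripper opens to 85 mm and grips with 20 to 120 N. Pads are 22 mm wide; open, the fingers measure 114 mm over their backs; the gripper's body (76 mm by 85 mm) begins 54 mm behind the grasp point. The pads swing forward as they close: fully open they stand 13 mm farther back than shut.
Start: joints at [60.252, 7.471, 85.268, -0, 87.261, -4.893], TCP at [252.173, 544.439, 231.292] pointing down, gripper open.
Joint ranges: [-169.43, 169.43], [-51.17, 129.36], [1.28, 143.12], [-76.62, 256.62], [0, 156.53], [-152.29, 152.29]. Speed limits (degrees/s): [136.94, 136.94, 159.86, 180, 180, 180].

INTERFACE

Orientations are given as [roll, pitch, yaw] about the fixed x, y, z axes, in that order (R = Rz(yaw) Ry(pitch) Rx(roll)).
In Python, from bench import r gives the robot as it stands. The module is installed in compiled form; this text tells all that it offers.
- The arm moves only by the tool jog_arm, never from a script. Its argument "rows" is a list of rows, each a list of 2 entries, a list of its own where there are three numbers: the shift along the tool's x, y, z in mm, then the turn, a rotation vector about the tool's x, y, z in rad. A call has 1 to 10 rows; each row is the pose to reach, as a shift and turn from the pose commanded when the call began, along the tool's axes at that moment; what a row does not reach only later rows make up. A row lasts 1/10 s, in which the tool goes at most 50 mm and 8.59 degrees, less where a joint would pass 70% of its speed; a pose out of reach is approached as far as the arm can. A call with a gripper value outside its range is refused whole. "grip" is the finger opening in mm, from 0 to 85.4, set as the call begins (left out, the last holds). The fingers move at their own pace and stop on an object; "force" is the grip in N (left out, the last holds). Time passes only in rows, so rows that repeat a pose let the fingers close. It gives the time, the measured TCP pose, the force, the opening and the grip force at its end, in the units of the state.
- r.sense(): the state, without advancing time (a new reading comes with each control period).
- r.snapshot(name): name is "scene" or "top"; returns (picture, depth): 480x640x3 uint8, blue, green, red; 480x640 float32, mm along the optical axis (not along the pixel's ray), 0 where there is no reading.
- r.camera_params(name): a dict with "fx", "fy", "cx", "cy" (pixels), "dist_coeffs" ([k1, k2, p1, p2, k3] as OpenCV has them; the pictures are not rectified), "pose" (4x4, takes a point from camera to world coordinates). Camera axes: x right, y down, z forward; pixel columns grow to the right and rows downward; lengths in mm; the calibration is good to about 2 mm. A picture is of the moment at which its call begins. camera_params takes no time and is no camera call.
- r.hand_in(): hands the job in; it is judged then, once.
The state is a dict: "time": time; "joint_pos": joint angles; "qd": joint speeds; "joint_efforts": joint torques, N m; "tool_pos": TCP position; "tcp_rot": TCP orientation; "ft_force": force on the tool from outside, world axes, zero at the start; "wrist_torque": the same for the moment, N m; "finger_gap": finger opening in mm; "grip_force": force on a finger pad.
Only numpy, scipy, OpenCV 4.12 (cv2) and the standard library are available. Lean on these libraries where they do the work, as an engineer would, in place of code of your own. Each camera call takes 0.05 s, during which the arm holds its last target. There are 200 camera calls.

TASK

Turn the cam pulley by its rim until its engraved mark faces the pointer, and leave it there. Then lift the three loose bearing caps off the cylinder head and lay them on their feet in the wide lane of the tray, one in the middle of each bay and square across the lane, in the order they had on the camshaft: the cap next to the pulley in the bay at the tray's handle end. Set them down, do not drop or tip them, and leave the other things on the bench where they are.

Things in the scene. Friction and masses are not known exactly. Their poses are not given: they have to be found in the camera images.
- head: aluminium cylinder head, fixed, on battens; 150 mm in own x, 212 in own y. Origin on the bench under its centre; own y runs along the camshaft to the pulley. Cam axis at x = 0, 120 mm above the bench, cap seats at that height too, caps at y = +88, 0, -88 mm. Beyond the caps' ends nothing but the pointer's tab rises over 110 mm, so fingers have room there.
- lobes (a point): point on the cam axis midway between front and middle cap, where the cam lobes are; 10 mm lie between lobes and the caps' side faces. With the mark at the pointer no lobe rises over 13 mm above the axis; before that their noses can rise to 21 mm. The middle and rear caps can be taken by their side faces above the lobes.
- camshaft (a joint): angle of camshaft and pulley about the head's own +y, rad: 0 with the mark exactly at the pointer, -0.95 to -0.40 at the start; it grows as the pulley's top moves towards the head's own +x. Dry friction (0.22 N m, 4 N at the rim): it stays where it is left. No stops.
- pulley_center (a point): centre of the upright toothed pulley on the cam axis, at mid-thickness, 125 mm along the head's y. Dark spoked wheel, 104 mm diameter, 20 mm thick along the head's y; its rim can be pinched across the thickness from above. Its back face is 15 mm from the front cap's side and rises above the cap: no finger fits between them beside the cap, only higher up, above the cap.
- pulley_mark (a point): the engraved mark (a pale line 3 mm wide across the rim and 10 mm down the front face), on the rim at mid-thickness, 52 mm from the axis
- pointer_tip (a point): tip of the fixed steel pointer, 3 mm outside the rim, 60 degrees from the top of the pulley towards the head's own +x, on a tab bolted to the head's end face, 18 mm beyond the front cap's middle along y, 57 to 71 mm from the cam axis in x, rising to 161 mm above the bench
- cap_front: aluminium bearing cap, about 80 g, loose on its seat: 64 mm long (own x), 24 wide (own y), 30 high. Flat 16 mm high feet at the ends, an arch between them with a hollow up to 14 mm high under it. Side faces (24 mm apart) and end faces (64 mm apart) are flat and parallel. Origin: centre of its underside, z up. The one next to the pulley.
- cap_middle: aluminium bearing cap, about 80 g, loose on its seat: 64 mm long (own x), 24 wide (own y), 30 high. Flat 16 mm high feet at the ends, an arch between them with a hollow up to 14 mm high under it. Side faces (24 mm apart) and end faces (64 mm apart) are flat and parallel. Origin: centre of its underside, z up. The one in the middle.
- cap_rear: aluminium bearing cap, about 80 g, loose on its seat: 64 mm long (own x), 24 wide (own y), 30 high. Flat 16 mm high feet at the ends, an arch between them with a hollow up to 14 mm high under it. Side faces (24 mm apart) and end faces (64 mm apart) are flat and parallel. Origin: centre of its underside, z up. The one farthest from the pulley.
- tray: sheet-steel tray, fixed. Own y along it; origin on the bench under the middle of the wide lane, which is 80 mm across (own x) and 220 mm long inside; floor 3 mm, walls (2.5 thick) 40 mm above the bench, higher than the caps. Two ribs 5 mm high at y = +-33 mm part its three bays. Beyond the +x wall is a narrow lane with six bolts. Bar handle on the outside of the +y end.
- bay1 (a point): middle of the floor of the first bay, at the tray's handle end (own y +66 mm); the lane leaves 8 mm at each end of a cap, too little for a finger, 42 mm between neighbouring caps
- bay2 (a point): middle of the floor of the middle bay
- bay3 (a point): middle of the floor of the last bay, at the end away from the handle (own y -66 mm)
- clear_bench (a point): a point on the bare bench top in front of head and tray, nothing within 60 mm of it and nothing tall within 100 mm: a part can be put down here and taken again another way
- spray_can: bystander: red and orange spray can, 58 mm across, 170 mm tall, standing; origin under its centre
- paste_jar: bystander: jar with a yellow lid, 62 mm across, 68 mm tall, standing; origin under its centre
- bearing: bystander: ball bearing lying flat, 71 mm across, 17 mm thick; origin under its centre
- socket: bystander: steel wrench socket standing on end, 22 mm across, 30 mm tall; origin under its centre
- ratchet: bystander: ratchet handle lying on the bench, 215 mm long along its own x, black grip to -x; about 33 mm wide and 33 mm high; origin on the bench near its middle
- screwdriver: bystander: screwdriver with green handle, 200 mm long, lying along its own x, handle to -x, about 30 mm thick
- gear: bystander: small toothed gear lying flat, 50 mm across, 20 mm thick; origin under its centre
There are look-alikes about, which are no part of the job. Leave any orange look-alike of the cap_rear alone. What is shaped like the cap_front but black is not meant.

How it is judged (in metres and radians):
On the way, in this order (a step that is already met when the one before it is completed fails the run):
1. the pulley's mark is at the pointer while all three caps are still in their places on the head (value of joint camshaft between -0.08 and 0.08 rad and distance of each of cap_front, cap_middle, cap_rear from where it was at the start of the episode below 0.008 m), for 0.2 s.
2. the first cap is lifted off its seat, with the mark at the pointer (value of joint camshaft between -0.08 and 0.08 rad and distance of any of cap_front, cap_middle, cap_rear from where it was at the start of the episode above 0.02 m), for 0.1 s.
At the end, for the whole second after the job is handed in: The mark is within 0.08 rad of the pointer; the front, middle and rear caps stand upright on their feet on the floor of bay 1, 2 and 3 in turn, each within 12 mm of the middle of its bay along and across the lane and within 0.15 rad of square, at rest; each bystander within 30 mm of where it was (value of joint camshaft between -0.08 and 0.08 rad and x of cap_front in the frame of bay1 between -0.012 and 0.012 m and y of cap_front in the frame of bay1 between -0.012 and 0.012 m and z of cap_front in the frame of bay1 between -0.004 and 0.004 m and angle between the x axis of each of cap_front, cap_middle, cap_rear and the x axis of tray, either way round below 0.15 rad and angle between each of cap_front, cap_middle, cap_rear's own z axis and vertical below 0.1 rad and linear speed of each of cap_front, cap_middle, cap_rear below 0.02 m/s and x of cap_middle in the frame of bay2 between -0.012 and 0.012 m and y of cap_middle in the frame of bay2 between -0.012 and 0.012 m and z of cap_middle in the frame of bay2 between -0.004 and 0.004 m and x of cap_rear in the frame of bay3 between -0.012 and 0.012 m and y of cap_rear in the frame of bay3 between -0.012 and 0.012 m and z of cap_rear in the frame of bay3 between -0.004 and 0.004 m and distance of each of spray_can, paste_jar, bearing, socket, ratchet, screwdriver, gear from where it was at the start of the episode below 0.03 m); the robot touches nothing.
It fails at once if a cap is dropped: it falls freely by more than about 15 mm (moves faster than 0.55 m/s while no finger touches it) ((contact force between cap_front and the fingers below 0.05 N and linear speed of cap_front above 0.55 m/s) or (contact force between cap_middle and the fingers below 0.05 N and linear speed of cap_middle above 0.55 m/s) or (contact force between cap_rear and the fingers below 0.05 N and linear speed of cap_rear above 0.55 m/s)).
It fails at once if a cap is tipped by more than 0.6 rad (angle between any of cap_front, cap_middle, cap_rear's own z axis and vertical above 0.6 rad).
It fails at once if a bystander is moved by more than 30 mm (distance of any of spray_can, paste_jar, bearing, socket, ratchet, screwdriver, gear from where it was at the start of the episode above 0.03 m).
It also fails if it takes over 72 s, if anything falls off the work surface, if the arm or the gripper's body presses on something with over 40 N, if the wrist force passes 120 N, or if a joint passes its speed limit or range.

## Working session

There is one attempt and no reset: what is moved stays moved. The work goes in short steps, Python scripts to look and compute and a tool call to move; the robot and the scene stay as the last step left them, time stands still between calls to the robot, and variables do not carry over. Pictures are saved under pics/ and viewed, at most 10 in all, crops included, and the job is handed in when it is done.

Besides the shell and the picture viewer there is one more tool, called after "Request:" as a command line: name --argument value ..., lists and objects as JSON in quotes. jog_arm: Moves the arm, as the interface text tells. Its arguments: {"type":"object","properties":{"rows":{"type":"array"},"grip":{"type":"number"},"force":{"type":"number"}},"required":["rows"]}

```bash
mkdir -p pics; python3 - <<'E'
from bench import r
import cv2,numpy as np
for n in("scene","top"):
    p,d=r.snapshot(n); c=r.camera_params(n)
    cv2.imwrite(f"pics/{n}0.png",p); np.save(f"pics/{n}0.npy",d)
    print(n,c["fx"],c["fy"],c["cx"],c["cy"],c["dist_coeffs"]);print(np.round(c["pose"],3))
print(r.sense())
E
```

```text
scene 530.1726521024697 530.1726521024697 317.412927209005 244.96285810074085 [-0.14882816  0.          0.          0.          0.        ]
[[ 5.300000e-01  7.140000e-01 -4.580000e-01  1.100298e+03]
 [ 8.480000e-01 -4.540000e-01  2.740000e-01 -3.047760e+02]
 [-1.300000e-02 -5.330000e-01 -8.460000e-01  1.071420e+03]
 [ 0.000000e+00  0.000000e+00  0.000000e+00  1.000000e+00]]
top 620.5577632721536 620.5577632721536 316.8242767669988 232.70473869361598 [-0.00909654  0.          0.          0.          0.        ]
[[ 6.000000e-03 -9.950000e-01  1.020000e-01  4.488310e+02]
 [-1.000000e+00 -7.000000e-03 -1.500000e-02 -1.603000e+00]
 [ 1.600000e-02 -1.020000e-01 -9.950000e-01  1.390068e+03]
 [ 0.000000e+00  0.000000e+00  0.000000e+00  1.000000e+00]]
{'time': 0.1, 'joint_pos': array([ 6.02512970e+01,  7.50971592e+00,  8.53231430e+01, -2.83336011e-03,
        8.72634950e+01, -4.89194554e+00]), 'qd': array([ 0.08168956, -0.15023865, -0.06849418, -0.09460423,  0.06913587,
       -0.03457206]), 'joint_efforts': array([ 2.87413604e-04, -5.70961046e+01, -5.01934254e+01, -2.94376532e-04,
        8.27624666e-03, -2.08060368e-05]), 'tool_pos': array([251.94418989, 543.98261045, 230.3594654 ]), 'tcp_rot': array([-1.79903756e+02, -5.39716915e-03,  1.55143376e+02]), 'ft_force': array([-0.55568651,  0.22320459, -0.49377207]), 'wrist_torque': array([0.00703998, 0.05756568, 0.03551165]), 'grip_force': 0.0, 'finger_gap': 85.36576416137015}
```

View pics/top0.png

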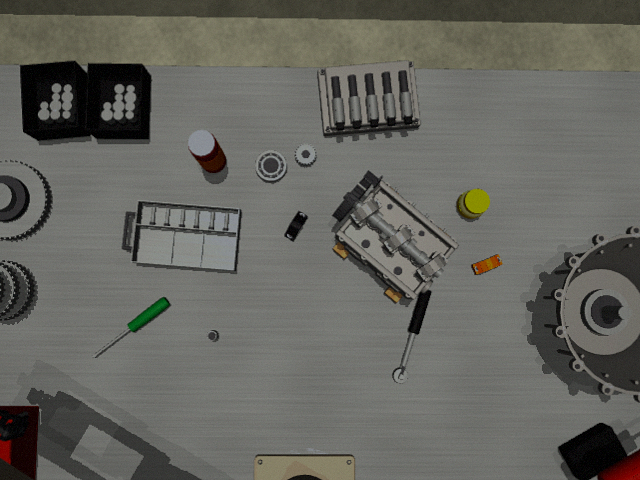

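View pics/scene0.png

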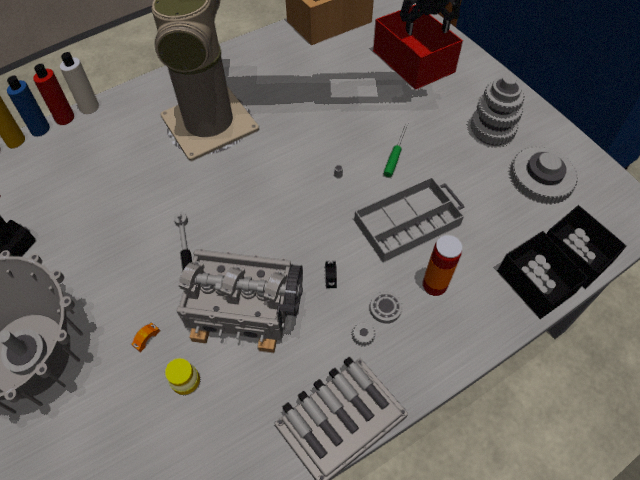

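Top view: real caps on the camshaft at about (365,212), (398,240), (432,267), pulley at (357,197); tray at (187,237) with its handle on the left (128,232). Could be taken for a cap: the black one at (296,225) and the orange one at (487,264). I choose the three aluminium ones on the head and check them in a close crop.

```bash
cat > h.py <<'E'
import cv2,numpy as np
from bench import r
def cloud(n,d):
    c=r.camera_params(n);K=np.array([[c["fx"],0,c["cx"]],[0,c["fy"],c["cy"]],[0,0,1.]])
    v,u=np.mgrid[0:480,0:640]
    q=cv2.undistortPoints(np.stack([u,v],-1).reshape(-1,1,2).astype(float),K,np.array(c["dist_coeffs"])).reshape(480,640,2)
    P=np.dstack([q*d[...,None],d])
    T=np.array(c["pose"]);return P@T[:3,:3].T+T[:3,3]
def proj(n,X):
    c=r.camera_params(n);K=np.array([[c["fx"],0,c["cx"]],[0,c["fy"],c["cy"]],[0,0,1.]])
    T=np.linalg.inv(np.array(c["pose"]));rv=cv2.Rodrigues(T[:3,:3])[0]
    return cv2.projectPoints(np.atleast_2d(X).astype(float),rv,T[:3,3],K,np.array(c["dist_coeffs"]))[0][:,0]
E
python3 - <<'E'
from h import *
a=cv2.imread("pics/top0.png")[160:310,320:470]; b=cv2.imread("pics/scene0.png")[235:345,165:315]
a=cv2.resize(a,(600,600),interpolation=cv2.INTER_CUBIC)
cv2.imwrite("pics/c_top.png",a)
cv2.imwrite("pics/c_scene.png",cv2.resize(b,(800,587),interpolation=cv2.INTER_CUBIC))
for n in("top","scene"):
    P=cloud(n,np.load(f"pics/{n}0.npy"));np.save(f"pics/P_{n}.npy",P)
    h=P[300:320,100:300] if n=="scene" else P[330:360,220:260]
    print(n,np.median(h[...,2]))
    m=(P[...,2]>143)&(P[...,2]<156)
    w=(slice(160,310),slice(320,470)) if n=="top" else (slice(235,345),slice(165,315))
    mm=np.zeros_like(m);mm[w]=m[w]
    k,l,s,c=cv2.connectedComponentsWithStats(mm.astype(np.uint8))
    for i in range(1,k):
        if s[i,4]>15: print(s[i],c[i],P[l==i].mean(0).round(1))
E
```

```text
top 0.3169290949996366
[361 173  18  14 103] [368.31067961 180.17475728] [ 683.8 -124.6  151.7]
[355 200  23  21 230] [365.94782609 209.30434783] [ 624.7 -119.9  148.4]
[335 208   9  10  48] [339.25       212.10416667] [618.3 -65.8 149.8]
[388 228  23  20 224] [399.22767857 237.35714286] [ 568.2 -187.   148.2]
[423 256  21  21 227] [432.77092511 265.81057269] [ 511.3 -254.   148.2]
scene 82.96288175016275
[180 263  19  19 209] [189.05741627 271.37320574] [ 514.4 -258.3  147.7]
[292 264  10   3  16] [296.3125 265.1875] [620.8 -68.4 152.5]
[222 268  20  19 211] [230.91943128 276.3507109 ] [ 570.2 -191.   147.6]
[266 272  18  21 218] [274.1559633  281.87155963] [ 627.5 -123.8  147.8]
[277 294  19  22 162] [287.42592593 303.80246914] [ 684.8 -126.6  151.6]
```

View pics/c_top.png

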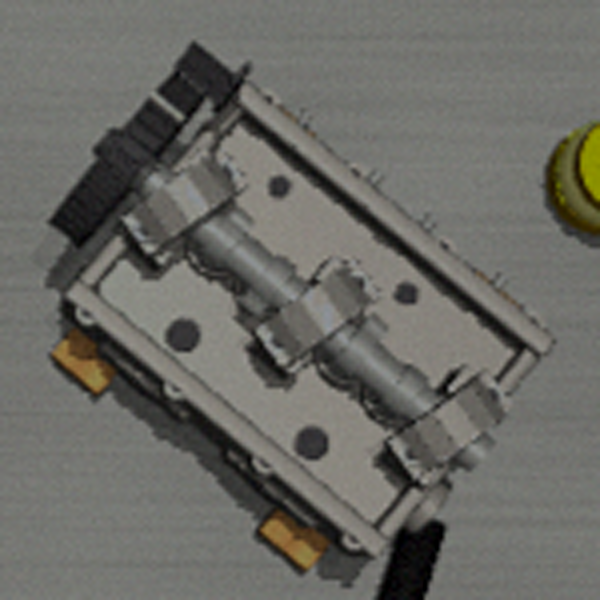

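View pics/c_scene.png

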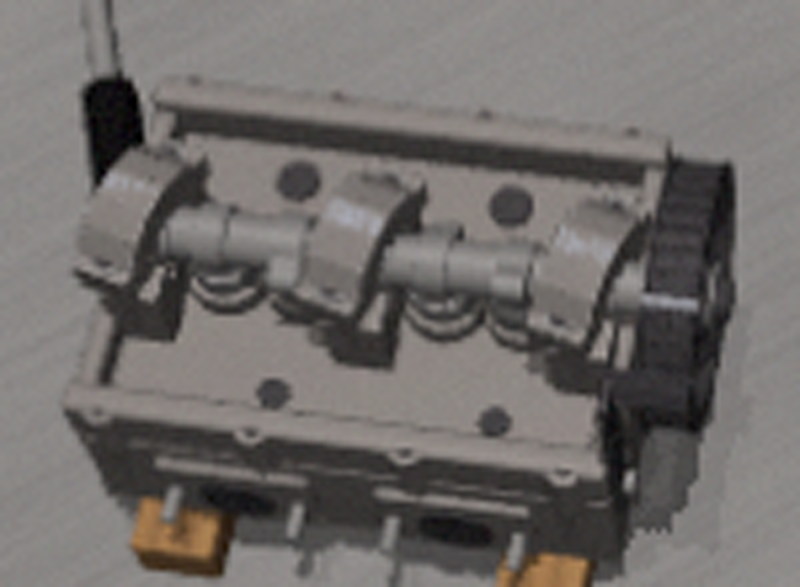

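The crops confirm aluminium caps: front is next to the dark pulley. The mark is visible in the top crop at (165,105) → px (361,186), and in the scene at px (290.6,291). The pointer tab is at about top px (381,177). Next I measure.

```bash
cat > m.py <<'E'
from h import *
from scipy.optimize import least_squares
C=[]
for n,w in(("top",(160,310,320,470)),("scene",(235,345,165,315))):
    P=np.load(f"pics/P_{n}.npy")[w[0]:w[1],w[2]:w[3]].reshape(-1,3)
    u=np.array([.646,.763]);x=np.array([u[1],-u[0]])
    m0=np.array([569.2,-189.])
    for it in range(3):
        cs=[]
        for k in(88,0,-88):
            q=P[(P[:,2]>139)&(P[:,2]<155)][:,:2]-(m0+k*u)
            a,b=q@x,q@u; s=(abs(a)<32)&(abs(b)<18)
            a,b=a[s],b[s]
            ca=(np.percentile(a,2)+np.percentile(a,98))/2;cb=(np.percentile(b,3)+np.percentile(b,97))/2
            cs.append(m0+k*u+ca*x+cb*u)
        u=(cs[0]-cs[2]);u/=np.linalg.norm(u);x=np.array([u[1],-u[0]]);m0=np.mean(cs,0)
    print(n,np.round(cs,1),np.degrees(np.arctan2(u[1],u[0])),np.ptp(b))
    C.append((m0,u))
    # pulley in head frame
    q=P-np.r_[m0,0];L=np.c_[q[:,:2]@x,q[:,:2]@u,P[:,2]]
    s=(L[:,1]>108)&(L[:,1]<140)&(L[:,2]>140);r_=np.hypot(L[s,0],L[s,2]-120)
    print(" pulley y",np.percentile(L[s,1],[2,98]).round(1),"zmax",L[s,2].max().round(1),"r",np.percentile(r_,[50,95]).round(1))
    s=(L[:,0]>50)&(L[:,0]<80)&(L[:,1]>95)&(L[:,2]>125)
    print(" pointer",np.percentile(L[s],[5,50,95],axis=0).round(1).tolist() if s.any() else None)
    I=cv2.imread(f"pics/{n}0.png")[w[0]:w[1],w[2]:w[3]].reshape(-1,3).mean(1)
    s=(L[:,1]>113)&(L[:,1]<137)&(np.hypot(L[:,0],L[:,2]-120)>46)&(L[:,2]>120)&(I>95)
    for l,i in zip(L[s],I[s]): print("  ",l.round(1),i.round(),"ang from top",np.degrees(np.arctan2(l[0],l[2]-120)).round(1))
# tray
for n,w in(("top",(195,285,110,255)),("scene",(170,270,340,475))):
    P=np.load(f"pics/P_{n}.npy")[w[0]:w[1],w[2]:w[3]].reshape(-1,3)
    q=P[(P[:,2]>36)&(P[:,2]<43)&(P[:,0]<660)][:,:2].astype(np.float32)
    rc=cv2.minAreaRect(q);print(n,"tray rect",rc)
    B=cv2.boxPoints(rc);e=max([(B[i]-B[i-1] for i in range(4))][0],key=np.linalg.norm);e=e/np.linalg.norm(e);e*=np.sign(e[1])
    ex=np.array([e[1],-e[0]]);c=np.array(rc[0]);l=(q-c)@np.c_[ex,e]
    hx=np.histogram(l[:,0],np.arange(-80,81,3));hy=np.histogram(l[:,1],np.arange(-150,151,4))
    print(" x",[(int(a),int(b)) for a,b in zip(hx[1],hx[0]) if b>8]);print(" y",[(int(a),int(b)) for a,b in zip(hy[1],hy[0]) if b>14],np.degrees(np.arctan2(e[1],e[0])))
E
python3 m.py
```

```text
top [[ 625.  -119.8]
 [ 568.1 -187.2]
 [ 512.5 -254.7]] 50.15655361791727 32.71341283126877
 pulley y [110.2 134.6] zmax 177.5 r [51.5 70.6]
 pointer [[50.4, 106.2, 147.6], [56.9, 119.6, 155.9], [65.8, 134.9, 162.6]]
   [ 54.6 136.3 155.3] 103.0 ang from top 57.1
   [ 26.5 135.  164.8] 122.0 ang from top 30.6
   [ 27.4 133.4 166.9] 134.0 ang from top 30.3
   [ 26.  132.1 166. ] 113.0 ang from top 29.5
   [ 27.6 130.7 164.7] 132.0 ang from top 31.7
   [ 29.2 129.2 162.8] 99.0 ang from top 34.3
   [ 26.5 129.5 162.2] 107.0 ang from top 32.1
   [ 27.3 127.8 164.6] 138.0 ang from top 31.5
   [ 28.7 126.3 164. ] 104.0 ang from top 33.2
   [ 25.7 126.5 164.9] 95.0 ang from top 29.8
   [ 26.9 125.  165.5] 125.0 ang from top 30.5
   [ 29.  123.6 161.5] 116.0 ang from top 34.9
   [ 27.1 122.3 162.7] 125.0 ang from top 32.4
   [ 27.7 120.6 166.7] 116.0 ang from top 30.7
   [ 12.6 134.4 169.8] 96.0 ang from top 14.2
   [ 26.3 119.3 165.6] 112.0 ang from top 30.0
   [ 27.5 117.8 166. ] 132.0 ang from top 30.9
   [  9.  134.4 173.8] 105.0 ang from top 9.5
   [ 26.  116.5 165.7] 115.0 ang from top
[... 1452 characters left out ...]
25.3 127.  161.1] 124.0 ang from top 31.6
   [ 24.5 128.7 160. ] 125.0 ang from top 31.5
   [ 24.2 130.6 160. ] 132.0 ang from top 31.2
   [ 25.6 133.  163.3] 136.0 ang from top 30.6
   [ 24.6 134.7 161.7] 125.0 ang from top 30.5
top tray rect ((582.5592041015625, 276.18536376953125), (247.3023681640625, 137.43844604492188), 85.86646270751953)
 x [(-71, 27), (-68, 73), (13, 98), (16, 21), (64, 53), (67, 55)]
 y [(-126, 34), (-122, 38), (98, 85)] 85.866455
scene tray rect ((583.7955932617188, 263.80780029296875), (228.02749633789062, 141.03182983398438), 85.880126953125)
 x [(-71, 18), (-68, 80), (-65, 12), (13, 70), (16, 43), (64, 53), (67, 69)]
 y [(-114, 66), (106, 42), (110, 33)] 85.88012
```

```bash
cat >> h.py <<'E'
from scipy.spatial.transform import Rotation as Ro
O=np.array([569.1,-189.0,0]);hx=np.array([np.cos(np.radians(-40)),np.sin(np.radians(-40)),0]);hy=np.array([hx[1]*-1,hx[0],0]);Z=np.array([0,0,1.])
T0=np.array([555.7,266.0,0]);te=np.array([.072,.9974,0]);tx=np.array([.9974,-.072,0])
PC=O+125*hy+120*Z
def plan(*ts):
    "targets (p,yaw,tilt about tool y deg): shift/rotvec from present pose"
    s=r.sense();p0=np.array(s["tool_pos"]);R0=Ro.from_euler("xyz",s["tcp_rot"],degrees=True)
    print("t",s["time"],"at",p0.round(1),np.round(s["tcp_rot"],1),"gap",round(s["finger_gap"],1),"F",np.round(s["ft_force"],1))
    for p,yaw,th in ts:
        R=Ro.from_euler("xyz",[180,0,yaw],degrees=True)*Ro.from_rotvec([0,np.radians(th),0])
        print((R0.inv().apply(np.array(p)-p0)).round(1).tolist(),(R0.inv()*R).as_rotvec().round(4).tolist(),"dist",np.linalg.norm(p-p0).round(),"->",np.round(p,1))
def pul(rho,th):
    t=np.radians(th);return (PC+rho*(np.sin(t)*hx+np.cos(t)*Z),140,th)
E
python3 - <<'E'
from h import *
plan((np.array([450,225,300]),140,-7),pul(120,-15),pul(40,-15))
P=np.load("pics/P_top.npy")
for uv in((300,345),(290,370),(213,336),(400,375),(205,140)):print(uv,P[uv[1],uv[0]].round())
q=P[(P[...,0]>320)&(P[...,0]<480)&(P[...,1]>-70)&(P[...,1]<130)];print(q[:,2].max())
E
```

```text
t 0.1 at [251.9 544.  230.4] [-179.9   -0.   155.1] gap 85.4 F [-0.6  0.2 -0.5]
[-313.8, -206.3, -69.3] [0.0145, -0.1213, 0.2641] dist 382.0 -> [450 225 300]
[-598.6, -403.0, -4.9] [0.0329, -0.2601, 0.263] dist 722.0 -> [625.7 -73.3 235.9]
[-618.6, -408.3, 72.4] [0.0329, -0.2601, 0.263] dist 745.0 -> [641.5 -86.6 158.6]
(300, 345) [342.  13.   1.]
(290, 370) [288.  34.   2.]
(213, 336) [363. 200.  37.]
(400, 375) [ 281. -203.   33.]
(205, 140) [759. 204. 172.]
1390.0677053344345
```

Request:
jog_arm --rows '[[[-314, -206, -69], [0.014, -0.121, 0.264]], [[-314, -206, -69], [0.014, -0.121, 0.264]], [[-314, -206, -69], [0.014, -0.121, 0.264]], [[-314, -206, -69], [0.014, -0.121, 0.264]], [[-314, -206, -69], [0.014, -0.121, 0.264]], [[-314, -206, -69], [0.014, -0.121, 0.264]], [[-314, -206, -69], [0.014, -0.121, 0.264]], [[-599, -403, -5], [0.033, -0.26, 0.263]], [[-599, -403, -5], [0.033, -0.26, 0.263]], [[-599, -403, -5], [0.033, -0.26, 0.263]]]' --grip 42 --force 50

```text
time: 1.1
tool_pos: [509.5, 123.6, 271.1]
tcp_rot: [179.9, 15.0, 140.1]
ft_force: [0.1, 0.2, 0.1]
finger_gap: 42.1
grip_force: 0.0
```

```bash
python3 -c "
from h import *
plan(pul(120,-15))"
```

```text
t 1.1 at [509.5 123.6 271.1] [179.9  15.  140.1] gap 42.1 F [0.1 0.2 0.1]
[-199.0, -76.7, 89.6] [0.0019, -0.0002, 0.0018] dist 231.0 -> [625.7 -73.3 235.9]
```

Request:
jog_arm --rows '[[[-199, -76.7, 89.6], [0, 0, 0]], [[-199, -76.7, 89.6], [0, 0, 0]], [[-199, -76.7, 89.6], [0, 0, 0]], [[-199, -76.7, 89.6], [0, 0, 0]], [[-199, -76.7, 89.6], [0, 0, 0]], [[-199, -76.7, 89.6], [0, 0, 0]], [[-199, -76.7, 89.6], [0, 0, 0]]]'

```text
time: 1.8
tool_pos: [624.7, -73.3, 235.3]
tcp_rot: [180.0, 14.9, 139.9]
ft_force: [-0.0, 0.9, 0.5]
finger_gap: 41.7
grip_force: 0.0
```

```bash
python3 -c "
from h import *
plan(pul(60,-15),pul(40,-15))"
```

```text
t 1.8 at [624.7 -73.3 235.3] [180.   14.9 139.9] gap 41.7 F [-0.   0.9  0.5]
[-1.0, 0.6, 59.6] [0.0002, -0.0023, -0.0019] dist 60.0 -> [637.6 -83.3 178. ]
[-1.0, 0.6, 79.6] [0.0002, -0.0023, -0.0019] dist 80.0 -> [641.5 -86.6 158.6]
```

Descend, then close on the rim.

Request:
jog_arm --rows '[[[-1, 0.6, 30], [0, 0, 0]], [[-1, 0.6, 50], [0, 0, 0]], [[-1, 0.6, 65], [0, 0, 0]], [[-1, 0.6, 75], [0, 0, 0]], [[-1, 0.6, 79.5], [0, 0, 0]], [[-1, 0.6, 79.5], [0, 0, 0]], [[-1, 0.6, 79.5], [0, 0, 0]]]'

```text
time: 2.5
tool_pos: [642.6, -85.8, 161.0]
tcp_rot: [179.9, 15.0, 140.0]
ft_force: [0.4, 0.8, 0.3]
finger_gap: 42.2
grip_force: 0.0
```

Request:
jog_arm --rows '[[[0, 0, 0], [0, 0, 0]], [[0, 0, 0], [0, 0, 0]], [[0, 0, 0], [0, 0, 0]], [[0, 0, 0], [0, 0, 0]], [[0, 0, 0], [0, 0, 0]], [[0, 0, 0], [0, 0, 0]]]' --grip 10

```text
time: 3.1
tool_pos: [641.6, -87.4, 161.5]
tcp_rot: [-180.0, 15.0, 139.9]
ft_force: [-8.9, -3.8, 7.6]
finger_gap: 18.5
grip_force: 50.4
```

```bash
python3 -c "
from h import *
plan(pul(40,-15))
for f in range(3,31,3):
  f=np.radians(f);print((-40*np.sin(f)).round(1),(40-40*np.cos(f)).round(1),f.round(3))"
```

```text
t 3.1 at [641.6 -87.4 161.5] [-180.    15.   139.9] gap 18.5 F [-8.9 -3.8  7.6]
[1.2, 0.6, 2.6] [-0.0008, 0.0005, -0.001] dist 3.0 -> [641.5 -86.6 158.6]
-2.1 0.1 0.052
-4.2 0.2 0.105
-6.3 0.5 0.157
-8.3 0.9 0.209
-10.4 1.4 0.262
-12.4 2.0 0.314
-14.3 2.7 0.367
-16.3 3.5 0.419
-18.2 4.4 0.471
-20.0 5.4 0.524
```

Request:
jog_arm --rows '[[[-2.2, 0, 0.1], [0, 0.052, 0]], [[-4.4, 0, 0.2], [0, 0.105, 0]], [[-6.6, 0, 0.5], [0, 0.157, 0]], [[-8.8, 0, 0.9], [0, 0.209, 0]], [[-10.9, 0, 1.4], [0, 0.262, 0]], [[-13, 0, 2.1], [0, 0.314, 0]], [[-15.1, 0, 2.8], [0, 0.367, 0]], [[-17.1, 0, 3.6], [0, 0.419, 0]], [[-19, 0, 4.6], [0, 0.471, 0]], [[-21, 0, 5.6], [0, 0.524, 0]]]'

```text
time: 4.1
tool_pos: [658.3, -101.4, 161.4]
tcp_rot: [-180.0, -15.1, 140.0]
ft_force: [-5.3, -4.4, 3.4]
finger_gap: 18.3
grip_force: 49.9
```

Request:
jog_arm --rows '[[[0, 0, 0], [0, 0, 0]], [[0, 0, 0], [0, 0, 0]], [[0, 0, 0], [0, 0, 0]], [[0, 0, 0], [0, 0, 0]]]'

```text
time: 4.5
tool_pos: [658.9, -101.9, 161.2]
tcp_rot: [-180.0, -14.9, 139.9]
ft_force: [-2.9, -6.9, 4.6]
finger_gap: 18.0
grip_force: 50.0
```

```bash
cat > mark.py <<'E'
from h import *
import sys
def mark(tag):
    for n in("top","scene"):
        p,d=r.snapshot(n);cv2.imwrite(f"pics/{n}{tag}.png",p);np.save(f"pics/{n}{tag}.npy",d)
        P=cloud(n,d);q=P-O;L=np.dstack([q@hx,q@hy,P[...,2]-120]);rr=np.hypot(L[...,0],L[...,2]);I=p.mean(2)
        s=(L[...,1]>114)&(L[...,1]<136)&(abs(rr-52)<5)&(I>90)
        a=np.degrees(np.arctan2(L[...,0],L[...,2]))[s]
        print(n,np.histogram(a,np.arange(-20,111,5)))
mark(sys.argv[1]); plan(pul(40,15))
E
python3 mark.py 1
```

```text
top (array([0, 0, 0, 0, 0, 0, 0, 0, 0, 0, 0, 0, 0, 0, 0, 0, 0, 0, 0, 0, 0, 0,
       0, 0, 0, 0]), array([-20, -15, -10,  -5,   0,   5,  10,  15,  20,  25,  30,  35,  40,
        45,  50,  55,  60,  65,  70,  75,  80,  85,  90,  95, 100, 105,
       110]))
scene (array([0, 0, 0, 0, 0, 0, 0, 0, 0, 0, 0, 0, 0, 0, 0, 0, 0, 0, 0, 0, 0, 0,
       0, 0, 0, 0]), array([-20, -15, -10,  -5,   0,   5,  10,  15,  20,  25,  30,  35,  40,
        45,  50,  55,  60,  65,  70,  75,  80,  85,  90,  95, 100, 105,
       110]))
t 4.6 at [ 658.8 -101.9  161.2] [-180.   -14.9  139.9] gap 18.6 F [-3.2 -6.3  3.8]
[1.7, 0.6, 3.1] [0.0001, 0.0016, -0.0012] dist 4.0 -> [657.4 -99.9 158.6]
```

Occluded by the gripper. I release, back off sideways and look.

Request:
jog_arm --rows '[[[0, 0, 0], [0, 0, 0]], [[0, 0, 0], [0, 0, 0]], [[0, 0, 0], [0, 0, 0]], [[0, 0, 0], [0, 0, 0]], [[0, 0, -20], [0, 0, 0]], [[0, 0, -60], [0, 0, 0]], [[0, 0, -90], [0, 0, 0]]]' --grip 42

```text
time: 5.3
tool_pos: [676.8, -115.0, 248.5]
tcp_rot: [179.9, -15.0, 140.0]
ft_force: [-0.3, -0.4, 0.9]
finger_gap: 41.9
grip_force: 0.0
```

```bash
python3 -c "
from h import *
plan((O+np.array([-130,80,280]),140,0))"; python3 mark.py 2
```

```text
t 5.3 at [ 676.8 -115.   248.5] [179.9 -15.  140. ] gap 41.9 F [-0.3 -0.4  0.9]
[187.9, -148.1, 17.5] [0.0017, -0.2625, 0.0005] dist 240.0 -> [ 439.1 -109.   280. ]
top (array([0, 0, 0, 0, 0, 0, 0, 0, 0, 0, 0, 0, 0, 0, 0, 0, 0, 0, 0, 0, 0, 0,
       0, 0, 0, 0]), array([-20, -15, -10,  -5,   0,   5,  10,  15,  20,  25,  30,  35,  40,
        45,  50,  55,  60,  65,  70,  75,  80,  85,  90,  95, 100, 105,
       110]))
scene (array([0, 0, 0, 0, 0, 0, 0, 0, 0, 0, 0, 0, 0, 0, 0, 0, 0, 0, 0, 0, 0, 0,
       0, 0, 0, 0]), array([-20, -15, -10,  -5,   0,   5,  10,  15,  20,  25,  30,  35,  40,
        45,  50,  55,  60,  65,  70,  75,  80,  85,  90,  95, 100, 105,
       110]))
t 5.4 at [ 679.1 -116.   253. ] [179.7 -14.6 140.1] gap 42.1 F [-0.   0.7  0.2]
[2.4, -2.1, 98.1] [0.0052, 0.0077, 0.0012] dist 98.0 -> [657.4 -99.9 158.6]
```

Request:
jog_arm --rows '[[[40, -20, -40], [0, -0.1, 0]], [[80, -50, -40], [0, -0.2, 0]], [[120, -85, -20], [0, -0.262, 0]], [[155, -120, 0], [0, -0.262, 0]], [[188, -148, 15], [0, -0.262, 0]], [[188, -148, 15], [0, -0.262, 0]], [[188, -148, 15], [0, -0.262, 0]]]'

```text
time: 6.1
tool_pos: [434.2, -108.1, 278.3]
tcp_rot: [-180.0, -0.3, 140.0]
ft_force: [0.2, -0.0, 0.0]
finger_gap: 41.6
grip_force: 0.0
```

```bash
python3 mark.py 3; python3 - <<'E'
import cv2,numpy as np
a=cv2.imread("pics/top3.png")[160:250,320:420]; b=cv2.imread("pics/scene3.png")[240:330,240:320]
cv2.imwrite("pics/c3.png",np.hstack([cv2.resize(a,(440,400),interpolation=3),cv2.resize(b,(356,400),interpolation=3)]))
E
```

```text
top (array([0, 0, 0, 0, 0, 1, 1, 1, 0, 0, 0, 0, 0, 0, 1, 4, 4, 0, 0, 0, 0, 0,
       0, 0, 0, 0]), array([-20, -15, -10,  -5,   0,   5,  10,  15,  20,  25,  30,  35,  40,
        45,  50,  55,  60,  65,  70,  75,  80,  85,  90,  95, 100, 105,
       110]))
scene (array([0, 0, 0, 0, 0, 0, 0, 0, 0, 1, 0, 0, 0, 0, 0, 8, 6, 0, 0, 0, 0, 0,
       0, 0, 0, 0]), array([-20, -15, -10,  -5,   0,   5,  10,  15,  20,  25,  30,  35,  40,
        45,  50,  55,  60,  65,  70,  75,  80,  85,  90,  95, 100, 105,
       110]))
t 6.2 at [ 438.7 -109.   280.7] [179.9   0.  140. ] gap 41.9 F [ 0.4 -0.1  0.1]
[-161.6, 147.3, 122.4] [0.0021, 0.262, -0.0001] dist 251.0 -> [657.4 -99.9 158.6]
```

View pics/c3.png

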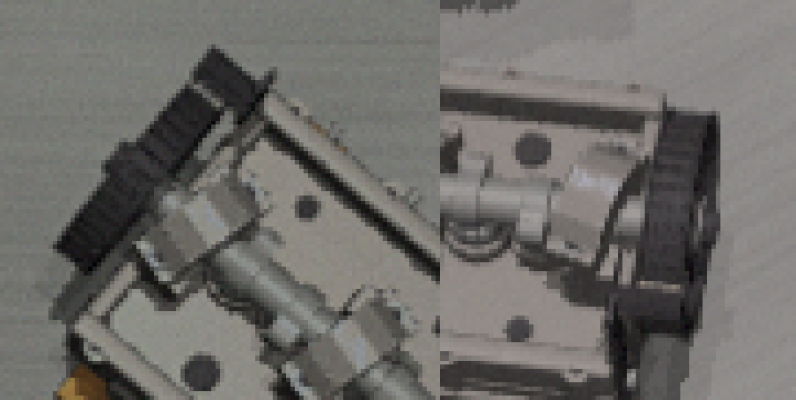

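Left (top): pale mark across the rim at crop (208,95), beside the pointer tab at (265,80). Right (scene): the mark is hard to see. I measure its angle by sampling along projected lines.

```bash
cat > ang.py <<'E'
from h import *
import sys
def ang(tag):
  for n in("top","scene"):
    I=cv2.imread(f"pics/{n}{tag}.png").mean(2).astype(np.float32)
    # camera-specific head origin
    o={"top":np.array([568.5,-187.2,0]),"scene":np.array([569.9,-190.7,0])}[n]
    for lo,hi in((116,134),):
        out=[]
        for a in np.arange(44,78,2):
            t=np.radians(a);y=np.linspace(lo,hi,12)
            X=o+120*Z+52*(np.sin(t)*hx+np.cos(t)*Z)+y[:,None]*hy
            p=proj(n,X).astype(np.float32)
            out.append((int(a),int(cv2.remap(I,p[:,0],p[:,1],1).mean())))
        print(n,out)
ang(sys.argv[1])
E
python3 ang.py 3
```

```text
top [(44, 36), (46, 36), (48, 36), (50, 37), (52, 40), (54, 48), (56, 62), (58, 77), (60, 88), (62, 94), (64, 92), (66, 88), (68, 82), (70, 78), (72, 74), (74, 71), (76, 69)]
scene [(44, 53), (46, 52), (48, 47), (50, 47), (52, 48), (54, 49), (56, 69), (58, 104), (60, 92), (62, 69), (64, 55), (66, 53), (68, 52), (70, 51), (72, 49), (74, 48), (76, 46)]
```

```bash
python3 -c "
from h import *
plan((O+190*Z,140,0),(O+136*Z,140,0))"
```

```text
t 6.2 at [ 438.7 -109.   280.7] [179.9   0.  140. ] gap 41.9 F [ 0.4 -0.1  0.1]
[-151.3, 22.4, 90.8] [0.002, 0.0002, -0.0003] dist 178.0 -> [ 569.1 -189.   190. ]
[-151.2, 22.3, 144.8] [0.002, 0.0002, -0.0003] dist 211.0 -> [ 569.1 -189.   136. ]
```

Request:
jog_arm --rows '[[[-45, 7, 20], [0, 0, 0]], [[-90, 14, 40], [0, 0, 0]], [[-130, 20, 65], [0, 0, 0]], [[-151, 22.5, 90], [0, 0, 0]], [[-151, 22.5, 110], [0, 0, 0]], [[-151, 22.5, 130], [0, 0, 0]], [[-151, 22.5, 144.5], [0, 0, 0]], [[-151, 22.5, 144.5], [0, 0, 0]], [[-151, 22.5, 144.5], [0, 0, 0]], [[-151, 22.5, 144.5], [0, 0, 0]]]' --grip 42 --force 30

```text
time: 7.2
tool_pos: [570.7, -189.1, 138.0]
tcp_rot: [179.9, 0.1, 140.0]
ft_force: [-0.2, 0.1, 0.0]
finger_gap: 41.8
grip_force: 0.0
```

Request:
jog_arm --rows '[[[0, 0, 0], [0, 0, 0]], [[0, 0, 0], [0, 0, 0]], [[0, 0, 0], [0, 0, 0]], [[0, 0, 0], [0, 0, 0]], [[0, 0, 0], [0, 0, 0]], [[0, 0, 0], [0, 0, 0]]]' --grip 10

```text
time: 7.8
tool_pos: [570.5, -189.2, 138.2]
tcp_rot: [179.9, 0.1, 140.0]
ft_force: [-0.8, 0.1, 5.9]
finger_gap: 23.2
grip_force: 29.2
```

```bash
python3 -c "
from h import *
up=O+np.array([0,0,220.])
plan((O+136*Z,140,0),(O+190*Z,140,0),(O+225*Z,140,0),(T0+200*Z,175.9,0),(T0+120*Z,175.9,0))"
```

```text
t 7.8 at [ 570.5 -189.2  138.2] [1.799e+02 1.000e-01 1.400e+02] gap 23.2 F [-0.8  0.1  5.9]
[1.2, -0.8, 2.1] [0.0025, 0.0022, -0.0] dist 3.0 -> [ 569.1 -189.   136. ]
[1.1, -0.6, -51.9] [0.0025, 0.0022, -0.0] dist 52.0 -> [ 569.1 -189.   190. ]
[1.1, -0.5, -86.9] [0.0025, 0.0022, -0.0] dist 87.0 -> [ 569.1 -189.   225. ]
[303.8, 339.3, -61.7] [0.0017, 0.0029, -0.6266] dist 460.0 -> [555.7 266.  200. ]
[304.0, 339.1, 18.3] [0.0017, 0.0029, -0.6266] dist 456.0 -> [555.7 266.  120. ]
```

Request:
jog_arm --rows '[[[0, 0, -8], [0, 0, 0]], [[0, 0, -25], [0, 0, 0]], [[0, 0, -50], [0, 0, 0]], [[15, 15, -72], [0, 0, -0.03]], [[40, 42, -80], [0, 0, -0.1]], [[68, 74, -80], [0, 0, -0.18]], [[98, 107, -80], [0, 0, -0.26]], [[128, 140, -80], [0, 0, -0.34]], [[158, 173, -80], [0, 0, -0.42]], [[188, 206, -80], [0, 0, -0.5]]]'

```text
time: 8.8
tool_pos: [557.4, 91.4, 217.3]
tcp_rot: [179.9, 0.0, 168.8]
ft_force: [1.1, -0.5, -0.3]
finger_gap: 23.3
grip_force: 28.9
```

```bash
python3 -c "
from h import *
plan((T0+120*Z,175.9,0),(T0+60*Z,175.9,0))"
```

```text
t 8.8 at [557.4  91.4 217.3] [179.9   0.  168.8] gap 23.3 F [ 1.1 -0.5 -0.3]
[35.6, 170.8, 97.6] [0.0018, 0.0006, -0.1234] dist 200.0 -> [555.7 266.  120. ]
[35.6, 170.7, 157.6] [0.0018, 0.0006, -0.1234] dist 235.0 -> [555.7 266.   60. ]
```

Request:
jog_arm --rows '[[[6, 30, 10], [0, 0, -0.03]], [[13, 62, 25], [0, 0, -0.06]], [[20, 94, 45], [0, 0, -0.09]], [[26, 126, 70], [0, 0, -0.123]], [[31, 150, 95], [0, 0, -0.123]], [[34, 165, 115], [0, 0, -0.123]], [[35, 169, 130], [0, 0, -0.123]], [[35, 169, 137], [0, 0, -0.123]], [[35, 169, 137], [0, 0, -0.123]], [[35, 169, 137], [0, 0, -0.123]]]'

```text
time: 9.8
tool_pos: [557.7, 261.7, 81.1]
tcp_rot: [179.9, 0.1, 175.6]
ft_force: [-0.8, 0.3, -0.2]
finger_gap: 23.8
grip_force: 28.9
```

```bash
python3 - <<'E'
from h import *
plan((T0+21.5*Z,175.9,0))
E
```

```text
t 9.8 at [557.7 261.7  81.1] [1.799e+02 1.000e-01 1.756e+02] gap 23.8 F [-0.8  0.3 -0.2]
[2.4, 4.0, 59.6] [0.0019, 0.0015, -0.0046] dist 60.0 -> [555.7 266.   21.5]
```

Request:
jog_arm --rows '[[[2.5, 4, 8], [0, 0, 0]], [[2.5, 4, 22], [0, 0, 0]], [[2.5, 4, 36], [0, 0, 0]], [[2.5, 4, 48], [0, 0, 0]], [[2.5, 4, 55], [0, 0, 0]], [[2.5, 4, 58], [0, 0, 0]], [[2.5, 4, 59], [0, 0, 0]], [[2.5, 4, 59.5], [0, 0, 0]], [[2.5, 4, 59.5], [0, 0, 0]], [[2.5, 4, 59.5], [0, 0, 0]]]'

```text
time: 10.8
tool_pos: [554.6, 266.8, 21.2]
tcp_rot: [179.9, -0.0, 175.7]
ft_force: [-4.4, -1.5, 6.2]
finger_gap: 23.3
grip_force: 29.4
```

Request:
jog_arm --rows '[[[0, 0, 0], [0, 0, 0]], [[0, 0, 0], [0, 0, 0]], [[0, 0, 0], [0, 0, 0]], [[0, 0, -10], [0, 0, 0]], [[0, 0, -40], [0, 0, 0]], [[0, 0, -85], [0, 0, 0]], [[0, 0, -130], [0, 0, 0]], [[0, 0, -170], [0, 0, 0]]]' --grip 36

```text
time: 11.6
tool_pos: [555.0, 266.6, 193.9]
tcp_rot: [179.9, 0.1, 175.7]
ft_force: [0.7, 0.4, 0.4]
finger_gap: 36.2
grip_force: 0.0
```

```bash
python3 -c "
from h import *
R=O-88*hy
plan((R+220*Z,140,0),(R+170*Z,140,0))"
```

```text
t 11.6 at [555.  266.6 193.9] [1.799e+02 1.000e-01 1.757e+02] gap 36.2 F [0.7 0.4 0.4]
[3.0, -524.7, -27.4] [0.0031, 0.0013, 0.623] dist 525.0 -> [ 512.5 -256.4  220. ]
[3.1, -524.8, 22.6] [0.0031, 0.0013, 0.623] dist 525.0 -> [ 512.5 -256.4  170. ]
```

Request:
jog_arm --rows '[[[3, -525, -27], [0, 0, 0.623]], [[3, -525, -27], [0, 0, 0.623]], [[3, -525, -27], [0, 0, 0.623]], [[3, -525, -27], [0, 0, 0.623]], [[3, -525, -27], [0, 0, 0.623]], [[3, -525, -27], [0, 0, 0.623]], [[3, -525, -27], [0, 0, 0.623]], [[3, -525, -27], [0, 0, 0.623]], [[3, -525, -27], [0, 0, 0.623]], [[3, -525, -27], [0, 0, 0.623]]]' --grip 42

```text
time: 12.6
tool_pos: [514.0, -233.3, 216.7]
tcp_rot: [179.9, 0.0, 140.0]
ft_force: [1.2, -0.4, -0.1]
finger_gap: 41.5
grip_force: 0.0
```

Request:
jog_arm --rows '[[[0, 0, 0], [0, 0, 0]]]'

```text
time: 12.7
tool_pos: [513.3, -237.3, 216.8]
tcp_rot: [-180.0, 0.1, 139.7]
ft_force: [-0.1, 0.0, 1.1]
finger_gap: 41.9
grip_force: 0.0
```

```bash
python3 -c "
from h import *
R=O-88*hy
plan((R+137*Z,140,0),(R+170*Z,140,0))"; python3 mark.py 4 >/dev/null; python3 - <<'E'
from h import *
P=cloud("top",np.load("pics/top4.npy"));q=P-T0;L=np.dstack([q@tx,q@te,P[...,2]])
s=(abs(L[...,0])<37)&(abs(L[...,1])<28)&(L[...,2]>22)&(L[...,2]<38)
print("mid in tray",s.sum(),L[s].mean(0).round(1),(np.percentile(L[s],2,0)+np.percentile(L[s],98,0)).round(1)/2,cv2.minAreaRect(L[s][:,:2].astype(np.float32)))
E
```

```text
t 12.7 at [ 513.3 -237.3  216.8] [-1.800e+02  1.000e-01  1.397e+02] gap 41.9 F [-0.1  0.   1.1]
[-11.6, -15.0, 79.8] [-0.0001, 0.0021, -0.0059] dist 82.0 -> [ 512.5 -256.4  137. ]
[-11.7, -15.0, 46.8] [-0.0001, 0.0021, -0.0059] dist 51.0 -> [ 512.5 -256.4  170. ]
mid in tray 256 [-1.7  2.  29.5] [-1.25  2.25 29.6 ] ((-1.3935260772705078, 2.5159568786621094), (25.240148544311523, 62.67155456542969), 85.2975082397461)
```

Request:
jog_arm --rows '[[[-11.5, -15, 20], [0, 0, 0]], [[-11.5, -15, 46], [0, 0, 0]], [[-11.5, -15, 66], [0, 0, 0]], [[-11.5, -15, 76], [0, 0, 0]], [[-11.5, -15, 79], [0, 0, 0]], [[-11.5, -15, 79], [0, 0, 0]], [[-11.5, -15, 79], [0, 0, 0]]]'

```text
time: 13.5
tool_pos: [514.4, -250.0, 137.9]
tcp_rot: [179.9, 0.1, 140.0]
ft_force: [-0.4, -0.0, 0.3]
finger_gap: 42.1
grip_force: 0.1
```

```bash
python3 -c "
from h import *
R=O-88*hy
plan((R+137*Z,140,0))"
```

```text
t 13.5 at [ 514.4 -250.   137.9] [1.799e+02 1.000e-01 1.400e+02] gap 42.1 F [-0.4 -0.   0.3]
[-2.7, -6.1, 0.8] [0.0019, 0.0013, 0.0007] dist 7.0 -> [ 512.5 -256.4  137. ]
```

Request:
jog_arm --rows '[[[-1.5, -3, 0.5], [0, 0, 0]], [[-2.5, -6, 0.5], [0, 0, 0]], [[-2.5, -6, 0.5], [0, 0, 0]], [[-2.5, -6, 0.5], [0, 0, 0]]]'

```text
time: 13.9
tool_pos: [511.6, -256.5, 136.1]
tcp_rot: [179.9, -0.0, 140.0]
ft_force: [0.1, -0.3, 0.3]
finger_gap: 42.2
grip_force: 0.0
```

Request:
jog_arm --rows '[[[0, 0, 0], [0, 0, 0]], [[0, 0, 0], [0, 0, 0]], [[0, 0, 0], [0, 0, 0]], [[0, 0, 0], [0, 0, 0]], [[0, 0, 0], [0, 0, 0]], [[0, 0, 0], [0, 0, 0]]]' --grip 10

```text
time: 14.5
tool_pos: [511.9, -256.3, 136.3]
tcp_rot: [179.9, 0.0, 140.0]
ft_force: [-0.3, -0.1, 4.8]
finger_gap: 23.1
grip_force: 30.0
```

```bash
python3 -c "
from h import *
B=T0-66*te
plan((O-88*hy+137*Z,140,0),(B+218*Z,175.9,0))"
```

```text
t 14.5 at [ 511.9 -256.3  136.3] [179.9   0.  140. ] gap 23.1 F [-0.3 -0.1  4.8]
[-0.5, 0.3, -0.7] [0.0016, 0.0001, 0.0002] dist 1.0 -> [ 512.5 -256.4  137. ]
[263.5, 375.0, -81.1] [0.0015, 0.0006, -0.6264] dist 465.0 -> [550.9 200.2 218. ]
```

Request:
jog_arm --rows '[[[0, 0, -8], [0, 0, 0]], [[0, 0, -25], [0, 0, 0]], [[0, 0, -50], [0, 0, 0]], [[12, 17, -74], [0, 0, -0.03]], [[35, 48, -81], [0, 0, -0.1]], [[60, 84, -81], [0, 0, -0.18]], [[86, 122, -81], [0, 0, -0.26]], [[112, 160, -81], [0, 0, -0.34]], [[138, 198, -81], [0, 0, -0.42]], [[165, 236, -81], [0, 0, -0.5]]]'

```text
time: 15.5
tool_pos: [536.3, 32.4, 217.2]
tcp_rot: [179.9, -0.0, 168.8]
ft_force: [0.7, -0.2, -0.8]
finger_gap: 23.2
grip_force: 29.4
```

```bash
python3 -c "
from h import *
plan((T0-66*te+80*Z,175.9,0))"
```

```text
t 15.5 at [536.3  32.4 217.2] [179.9  -0.  168.8] gap 23.2 F [ 0.7 -0.2 -0.8]
[18.1, 167.3, 137.5] [0.0016, -0.0006, -0.1235] dist 217.0 -> [550.9 200.2  80. ]
```

Request:
jog_arm --rows '[[[3, 30, 10], [0, 0, -0.03]], [[7, 62, 25], [0, 0, -0.06]], [[10, 94, 45], [0, 0, -0.09]], [[13, 126, 70], [0, 0, -0.123]], [[16, 150, 95], [0, 0, -0.123]], [[18, 163, 115], [0, 0, -0.123]], [[18, 168, 130], [0, 0, -0.123]], [[18, 168, 137], [0, 0, -0.123]], [[18, 168, 137], [0, 0, -0.123]], [[18, 168, 137], [0, 0, -0.123]]]'

```text
time: 16.5
tool_pos: [553.0, 198.3, 81.6]
tcp_rot: [179.9, 0.1, 175.6]
ft_force: [-0.6, -0.2, -0.8]
finger_gap: 23.3
grip_force: 29.4
```

```bash
python3 -c "
from h import *
plan((T0-66*te+19.6*Z,175.9,0))"
```

```text
t 16.5 at [553.  198.3  81.6] [1.799e+02 1.000e-01 1.756e+02] gap 23.3 F [-0.6 -0.2 -0.8]
[2.3, 1.6, 62.0] [0.0018, 0.0013, -0.0045] dist 62.0 -> [550.9 200.2  19.6]
```

Request:
jog_arm --rows '[[[1.5, 1, 8], [0, 0, 0]], [[1.5, 1, 22], [0, 0, 0]], [[1.5, 1, 36], [0, 0, 0]], [[1.5, 1, 49], [0, 0, 0]], [[1.5, 1, 57], [0, 0, 0]], [[1.5, 1, 60], [0, 0, 0]], [[1.5, 1, 61], [0, 0, 0]], [[1.5, 1, 61.5], [0, 0, 0]], [[1.5, 1, 61.5], [0, 0, 0]], [[1.5, 1, 61.5], [0, 0, 0]]]'

```text
time: 17.5
tool_pos: [551.2, 200.3, 19.3]
tcp_rot: [179.9, 0.0, 175.7]
ft_force: [-1.1, -0.3, 1.3]
finger_gap: 23.3
grip_force: 29.7
```

Request:
jog_arm --rows '[[[0, 0, 0], [0, 0, 0]], [[0, 0, 0], [0, 0, 0]], [[0, 0, 0], [0, 0, 0]], [[0, 0, -10], [0, 0, 0]], [[0, 0, -40], [0, 0, 0]], [[0, 0, -85], [0, 0, 0]], [[0, 0, -130], [0, 0, 0]], [[0, 0, -180], [0, 0, 0]]]' --grip 36

```text
time: 18.3
tool_pos: [550.2, 199.7, 200.9]
tcp_rot: [179.9, -0.0, 175.7]
ft_force: [1.9, 0.2, -0.6]
finger_gap: 36.2
grip_force: 0.0
```

```bash
python3 -c "
from h import *
plan((O+88*hy+230*Z,50,0))"
```

```text
t 18.3 at [550.2 199.7 200.9] [179.9  -0.  175.7] gap 36.2 F [ 1.9  0.2 -0.6]
[-99.4, -314.7, -29.5] [0.0003, -0.0017, 2.1938] dist 331.0 -> [ 625.7 -121.6  230. ]
```

Request:
jog_arm --rows '[[[-99, -315, -29], [0, 0, 2.194]], [[-99, -315, -29], [0, 0, 2.194]], [[-99, -315, -29], [0, 0, 2.194]], [[-99, -315, -29], [0, 0, 2.194]], [[-99, -315, -29], [0, 0, 2.194]], [[-99, -315, -29], [0, 0, 2.194]], [[-99, -315, -29], [0, 0, 2.194]], [[-99, -315, -29], [0, 0, 2.194]], [[-99, -315, -29], [0, 0, 2.194]], [[-99, -315, -29], [0, 0, 2.194]]]' --grip 85

```text
time: 19.3
tool_pos: [625.9, -122.3, 228.4]
tcp_rot: [179.9, -0.1, 89.3]
ft_force: [0.1, 0.0, 0.1]
finger_gap: 85.0
grip_force: 0.0
```

```bash
python3 -c "
from h import *
plan((O+88*hy+210*Z,50,0))"
```

```text
t 19.3 at [ 625.9 -122.3  228.4] [ 1.799e+02 -1.000e-01  8.930e+01] gap 85.0 F [0.1 0.  0.1]
[0.7, -0.3, 18.4] [0.0004, -0.0018, 0.6866] dist 18.0 -> [ 625.7 -121.6  210. ]
```

Request:
jog_arm --rows '[[[0, 0, 0], [0, 0, 0.687]], [[0, 0, 0], [0, 0, 0.687]], [[0, 0, 0], [0, 0, 0.687]], [[0, 0, 0], [0, 0, 0.687]], [[0, 0, 0], [0, 0, 0.687]], [[0.5, 0, 15], [0, 0, 0.687]], [[0.5, 0, 30], [0, 0, 0.687]], [[0.5, 0, 38], [0, 0, 0.687]], [[0.5, 0, 38], [0, 0, 0.687]], [[0.5, 0, 38], [0, 0, 0.687]]]'

```text
time: 20.3
tool_pos: [625.6, -121.0, 189.1]
tcp_rot: [-179.9, -0.1, 50.4]
ft_force: [0.6, 0.1, 1.2]
finger_gap: 85.2
grip_force: 0.0
```

```bash
python3 -c "
from h import *
plan((O+88*hy+112*Z,50,0))"
```

```text
t 20.3 at [ 625.6 -121.   189.1] [-1.799e+02 -1.000e-01  5.040e+01] gap 85.2 F [0.6 0.1 1.2]
[-0.5, 0.5, 77.1] [-0.0017, -0.0011, 0.0076] dist 77.0 -> [ 625.7 -121.6  112. ]
```

Request:
jog_arm --rows '[[[-2, 0.5, 15], [0, 0, 0.007]], [[-2, 0.5, 32], [0, 0, 0.007]], [[-2, 0.5, 48], [0, 0, 0.007]], [[-2, 0.5, 62], [0, 0, 0.007]], [[-2, 0.5, 72], [0, 0, 0.007]], [[-2, 0.5, 78], [0, 0, 0.007]], [[-2, 0.5, 78], [0, 0, 0.007]], [[-2, 0.5, 78], [0, 0, 0.007]]]' --grip 80

```text
time: 21.1
tool_pos: [625.5, -122.9, 112.1]
tcp_rot: [-180.0, -0.1, 50.0]
ft_force: [-0.2, -0.1, -0.1]
finger_gap: 79.6
grip_force: 0.0
```

```bash
python3 -c "
from h import *
plan((O+87*hy+111*Z,50,0))"
```

```text
t 21.1 at [ 625.5 -122.9  112.1] [-1.8e+02 -1.0e-01  5.0e+01] gap 79.6 F [-0.2 -0.1 -0.1]
[0.1, -0.7, 1.1] [-0.0001, -0.0018, -0.0001] dist 1.0 -> [ 625.  -122.4  111. ]
```

Request:
jog_arm --rows '[[[0, 0, 0.5], [0, 0, 0]], [[0, 0, 0.5], [0, 0, 0]], [[0, 0, 0.5], [0, 0, 0]], [[0, 0, 0.5], [0, 0, 0]], [[0, 0, 0.5], [0, 0, 0]], [[0, 0, 0.5], [0, 0, 0]], [[0, 0, 0.5], [0, 0, 0]]]' --grip 45 --force 40

```text
time: 21.8
tool_pos: [626.1, -123.0, 113.1]
tcp_rot: [179.9, -0.2, 50.0]
ft_force: [-1.5, 0.4, 5.7]
finger_gap: 65.0
grip_force: 43.9
```

Request:
jog_arm --rows '[[[0, 0, -4], [0, 0, 0]], [[0, 0, -10], [0, 0, 0]], [[0, 0, -22], [0, 0, 0]], [[0, 0, -40], [0, 0, 0]], [[0, 0, -65], [0, 0, 0]], [[0, 0, -90], [0, 0, 0]]]'

```text
time: 22.4
tool_pos: [625.0, -122.9, 202.8]
tcp_rot: [-180.0, -0.1, 50.0]
ft_force: [0.3, 0.5, -0.5]
finger_gap: 65.3
grip_force: 44.4
```

```bash
python3 -c "
from h import *
CB=np.array([410,30,0.])
plan((CB+150*Z,50,0))"; python3 mark.py 5 >/dev/null; python3 - <<'E'
import cv2,numpy as np
a=cv2.imread("pics/top5.png")[150:320,110:470]; b=cv2.imread("pics/scene5.png")[170:340,165:475]
cv2.imwrite("pics/c5.png",np.vstack([cv2.resize(a,(600,283),interpolation=3),cv2.resize(b,(600,310),interpolation=3)]))
E
```

```text
t 22.4 at [ 625.  -122.9  202.8] [-1.8e+02 -1.0e-01  5.0e+01] gap 65.3 F [ 0.3  0.5 -0.5]
[-21.1, -262.9, 52.9] [-0.0006, -0.0015, -0.0002] dist 269.0 -> [410.  30. 150.]
```

View pics/c5.png

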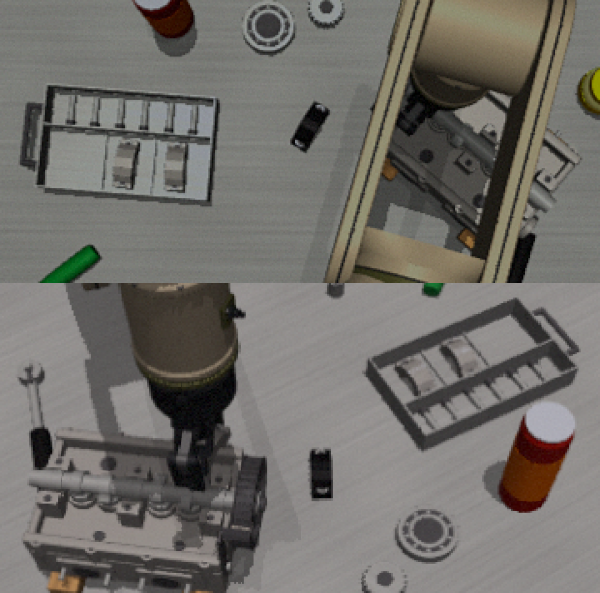

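Top: middle and rear caps stand in bays 2 and 3 (crop (127,165) and (175,165)), and the front cap is held above its seat. I put it down on the clear bench with yaw 86.

```bash
python3 -c "
from h import *
plan((np.array([410,30,40.]),85.9,0))"
```

```text
t 22.5 at [ 627.7 -123.7  207.3] [179.6  -0.3  50. ] gap 65.5 F [ 0.2 -0.7  0.1]
[-23.1, -266.7, 165.3] [0.0085, -0.0027, -0.6267] dist 315.0 -> [410.  30.  40.]
```

Request:
jog_arm --rows '[[[-2, -20, 0], [0, 0, -0.05]], [[-5, -52, 0], [0, 0, -0.12]], [[-8, -88, 0], [0, 0, -0.2]], [[-11, -124, 5], [0, 0, -0.28]], [[-14, -160, 20], [0, 0, -0.37]], [[-17, -195, 45], [0, 0, -0.46]], [[-19, -225, 75], [0, 0, -0.55]], [[-21, -248, 105], [0, 0, -0.627]], [[-22, -262, 130], [0, 0, -0.627]], [[-22, -265, 145], [0, 0, -0.627]]]'

```text
time: 23.5
tool_pos: [405.1, 31.7, 53.7]
tcp_rot: [-179.8, -0.1, 86.0]
ft_force: [0.0, -0.8, -0.3]
finger_gap: 65.4
grip_force: 44.5
```

Request:
jog_arm --rows '[[[0, 0, 8], [0, 0, 0]], [[0, 0, 15], [0, 0, 0]], [[0, 0, 15], [0, 0, 0]], [[0, 0, 15], [0, 0, 0]]]'

```text
time: 23.9
tool_pos: [408.9, 30.5, 42.0]
tcp_rot: [179.9, -0.1, 85.9]
ft_force: [0.8, -0.5, 0.0]
finger_gap: 65.3
grip_force: 44.5
```

```bash
python3 -c "
from h import *
plan((np.array([410,30,-4.]),85.9,0))"
```

```text
t 23.9 at [408.9  30.5  42. ] [ 1.799e+02 -1.000e-01  8.590e+01] gap 65.3 F [ 0.8 -0.5  0. ]
[-0.5, 1.1, 46.0] [0.0013, -0.0016, -0.0002] dist 46.0 -> [410.  30.  -4.]
```

Request:
jog_arm --rows '[[[0, 0, 10], [0, 0, 0]], [[0, 0, 22], [0, 0, 0]], [[0, 0, 33], [0, 0, 0]], [[0, 0, 40], [0, 0, 0]], [[0, 0, 44], [0, 0, 0]], [[0, 0, 45], [0, 0, 0]], [[0, 0, 46], [0, 0, 0]], [[0, 0, 46], [0, 0, 0]], [[0, 0, 46], [0, 0, 0]]]'

```text
time: 24.8
tool_pos: [408.5, 30.8, -4.3]
tcp_rot: [179.9, -0.1, 85.9]
ft_force: [-0.2, 0.8, -1.2]
finger_gap: 65.7
grip_force: 44.5
```

Request:
jog_arm --rows '[[[0, 0, 0.7], [0, 0, 0]], [[0, 0, 1.4], [0, 0, 0]], [[0, 0, 1.4], [0, 0, 0]]]'

```text
time: 25.1
tool_pos: [408.1, 30.9, -6.1]
tcp_rot: [180.0, -0.1, 85.9]
ft_force: [0.8, 0.5, -1.0]
finger_gap: 65.2
grip_force: 44.5
```

Request:
jog_arm --rows '[[[0, 0, 0.5], [0, 0, 0]], [[0, 0, 1], [0, 0, 0]], [[0, 0, 1], [0, 0, 0]], [[0, 0, 1], [0, 0, 0]]]'

```text
time: 25.5
tool_pos: [408.1, 30.9, -6.3]
tcp_rot: [-180.0, -0.1, 85.9]
ft_force: [-6.5, -0.9, 13.4]
finger_gap: 65.1
grip_force: 51.5
```

Request:
jog_arm --rows '[[[0, 0, 0], [0, 0, 0]], [[0, 0, 0], [0, 0, 0]], [[0, 0, 0], [0, 0, 0]], [[0, 0, 0], [0, 0, 0]], [[0, 0, -8], [0, 0, 0]], [[0, 0, -25], [0, 0, 0]], [[0, 0, -55], [0, 0, 0]], [[0, 0, -85], [0, 0, 0]], [[0, 0, -110], [0, 0, 0]]]' --grip 82

```text
time: 26.4
tool_pos: [408.3, 30.7, 105.1]
tcp_rot: [179.9, -0.1, 85.9]
ft_force: [0.8, 0.2, 0.6]
finger_gap: 81.9
grip_force: 0.0
```

Request:
jog_arm --rows '[[[0, 0, 0], [0, 0, -1.571]], [[0, 0, 0], [0, 0, -1.571]], [[0, 0, 0], [0, 0, -1.571]], [[0, 0, 0], [0, 0, -1.571]], [[0, 0, 0], [0, 0, -1.571]], [[0, 0, 0], [0, 0, -1.571]], [[0, 0, 0], [0, 0, -1.571]], [[0, 0, 0], [0, 0, -1.571]], [[0, 0, 0], [0, 0, -1.571]], [[0, 0, 0], [0, 0, -1.571]]]' --grip 46 --force 30

```text
time: 27.4
tool_pos: [408.1, 30.7, 103.5]
tcp_rot: [179.9, 0.0, 172.2]
ft_force: [-1.1, -0.1, -0.0]
finger_gap: 45.7
grip_force: 0.0
```

Request:
jog_arm --rows '[[[0, 0, 0], [0, 0, -0.075]], [[0, 0, 0], [0, 0, -0.075]], [[0, 0, 0], [0, 0, -0.075]]]'

```text
time: 27.7
tool_pos: [408.1, 30.7, 103.3]
tcp_rot: [179.9, 0.0, 176.0]
ft_force: [-0.2, -0.2, 0.2]
finger_gap: 45.7
grip_force: 0.0
```

```bash
python3 mark.py 6 >/dev/null; python3 - <<'E'
from h import *
plan((np.array([409,30.5,17.]),175.9,0))
for n in("top","scene"):
    P=cloud(n,np.load(f"pics/{n}6.npy"));q=P-np.array([409,30.5,0]);L=np.dstack([q@tx,q@te,P[...,2]])
    s=(abs(L[...,0])<50)&(abs(L[...,1])<30)&(L[...,2]>17)&(L[...,2]<34);print(n,s.sum())
    if s.sum()>20:print(L[s].mean(0).round(1),cv2.minAreaRect(L[s][:,:2].astype(np.float32)))
E
```

```text
t 27.8 at [408.1  30.7 103.1] [179.9   0.  176. ] gap 46.4 F [0.  1.2 0.2]
[-0.9, -0.3, 86.1] [0.0017, 0.0006, 0.0025] dist 86.0 -> [409.   30.5  17. ]
top 0
scene 160
[ 6.3 -1.1 25. ] ((1.228261947631836, -0.2432708740234375), (24.074857711791992, 58.090206146240234), 77.91938781738281)
```

Request:
jog_arm --rows '[[[-0.5, 0, 25], [0, 0, 0]], [[-0.5, 0, 50], [0, 0, 0]], [[-0.5, 0, 70], [0, 0, 0]], [[-0.5, 0, 81], [0, 0, 0]], [[-0.5, 0, 86], [0, 0, 0]], [[-0.5, 0, 86], [0, 0, 0]], [[-0.5, 0, 86], [0, 0, 0]]]'

```text
time: 28.5
tool_pos: [409.4, 30.8, 17.8]
tcp_rot: [179.9, 0.1, 176.1]
ft_force: [-0.9, -0.6, 0.9]
finger_gap: 46.1
grip_force: 0.0
```

Request:
jog_arm --rows '[[[0, 0, 0], [0, 0, 0]], [[0, 0, 0], [0, 0, 0]], [[0, 0, 0], [0, 0, 0]], [[0, 0, 0], [0, 0, 0]], [[0, 0, 0], [0, 0, 0]], [[0, 0, 0], [0, 0, 0]]]' --grip 10

```text
time: 29.1
tool_pos: [409.9, 30.7, 18.3]
tcp_rot: [179.9, 0.2, 176.2]
ft_force: [-0.7, 0.6, 6.1]
finger_gap: 23.2
grip_force: 29.7
```

```bash
python3 -c "
from h import *
plan((T0+66*te+120*Z,175.9,0))"
```

```text
t 29.1 at [409.9  30.7  18.3] [179.9   0.2 176.2] gap 23.2 F [-0.7  0.6  6.1]
[-130.4, 310.7, -100.8] [0.0017, 0.0029, 0.0045] dist 352.0 -> [560.5 331.8 120. ]
```

Request:
jog_arm --rows '[[[0, 0, -8], [0, 0, 0]], [[0, 0, -28], [0, 0, 0]], [[-5, 12, -55], [0, 0, 0]], [[-18, 42, -80], [0, 0, 0]], [[-34, 80, -98], [0, 0, 0]], [[-50, 120, -101], [0, 0, 0]], [[-67, 160, -101], [0, 0, 0]], [[-84, 200, -101], [0, 0, 0]], [[-100, 240, -101], [0, 0, 0]], [[-115, 275, -101], [0, 0, 0]]]'

```text
time: 30.1
tool_pos: [542.1, 299.4, 118.8]
tcp_rot: [179.9, 0.0, 176.2]
ft_force: [-0.1, -0.1, -0.8]
finger_gap: 23.1
grip_force: 29.7
```

Request:
jog_arm --rows '[[[-10, 22, 0], [0, 0, 0]], [[-15, 35, 10], [0, 0, 0]], [[-15, 35, 25], [0, 0, 0]], [[-15, 35, 35], [0, 0, 0]], [[-15, 35, 40], [0, 0, 0]], [[-15, 35, 40], [0, 0, 0]], [[-15, 35, 40], [0, 0, 0]]]'

```text
time: 30.8
tool_pos: [559.1, 330.7, 78.8]
tcp_rot: [179.9, 0.0, 176.1]
ft_force: [-0.3, 0.1, -1.0]
finger_gap: 23.2
grip_force: 29.7
```

```bash
python3 -c "
from h import *
plan((T0+66*te+21.5*Z,175.9,0))"
```

```text
t 30.8 at [559.1 330.7  78.8] [179.9   0.  176.1] gap 23.2 F [-0.3  0.1 -1. ]
[-1.3, 1.2, 57.3] [0.0016, 0.0004, 0.0038] dist 57.0 -> [560.5 331.8  21.5]
```

Request:
jog_arm --rows '[[[-1, 1, 8], [0, 0, 0]], [[-1, 1, 22], [0, 0, 0]], [[-1, 1, 36], [0, 0, 0]], [[-1, 1, 47], [0, 0, 0]], [[-1, 1, 53], [0, 0, 0]], [[-1, 1, 55.5], [0, 0, 0]], [[-1, 1, 56.5], [0, 0, 0]], [[-1, 1, 57.3], [0, 0, 0]], [[-1, 1, 57.3], [0, 0, 0]], [[-1, 1, 57.3], [0, 0, 0]]]'

```text
time: 31.8
tool_pos: [560.5, 332.5, 21.7]
tcp_rot: [179.9, 0.1, 176.2]
ft_force: [0.0, -0.1, -0.0]
finger_gap: 23.3
grip_force: 29.6
```

Request:
jog_arm --rows '[[[0, 0, 0.5], [0, 0, 0]], [[0, 0, 1], [0, 0, 0]], [[0, 0, 1], [0, 0, 0]], [[0, 0, 1], [0, 0, 0]]]'

```text
time: 32.2
tool_pos: [560.5, 332.5, 21.3]
tcp_rot: [179.9, 0.1, 176.2]
ft_force: [-3.0, -2.0, 5.3]
finger_gap: 22.7
grip_force: 30.4
```

Contact. Release, rise, and move clear toward the base for a look.

Request:
jog_arm --rows '[[[0, 0, 0], [0, 0, 0]], [[0, 0, 0], [0, 0, 0]], [[0, 0, 0], [0, 0, 0]], [[0, 0, -8], [0, 0, 0]], [[0, 0, -35], [0, 0, 0]], [[0, 0, -80], [0, 0, 0]], [[0, 0, -125], [0, 0, 0]], [[25, 0, -165], [0, 0, 0]], [[65, 10, -190], [0, 0, 0]], [[110, 20, -200], [0, 0, 0]]]' --grip 36

```text
time: 33.2
tool_pos: [452.7, 360.1, 225.1]
tcp_rot: [179.7, 0.3, 176.0]
ft_force: [-0.2, 1.6, 0.3]
finger_gap: 36.3
grip_force: 0.0
```

Request:
jog_arm --rows '[[[40, 20, 0], [0, 0, 0]], [[80, 40, 0], [0, 0, 0]], [[120, 60, 0], [0, 0, 0]], [[160, 80, 0], [0, 0, 0]], [[160, 80, 0], [0, 0, 0]], [[160, 80, 0], [0, 0, 0]]]'

```text
time: 33.8
tool_pos: [296.7, 450.4, 220.9]
tcp_rot: [179.9, 0.1, 176.3]
ft_force: [0.2, 0.5, -0.5]
finger_gap: 36.2
grip_force: 0.0
```

```bash
python3 mark.py 7; python3 ang.py 7; python3 - <<'E'
from h import *
for n in("top","scene"):
    P=cloud(n,np.load(f"pics/{n}7.npy"));q=P-T0
    for k in(66,0,-66):
        L=np.dstack([q@tx,q@te-k,P[...,2]])
        s=(abs(L[...,0])<37)&(abs(L[...,1])<25)&(L[...,2]>20)&(L[...,2]<36)
        print(n,k,s.sum(),cv2.minAreaRect(L[s][:,:2].astype(np.float32)),"z",np.percentile(L[s][:,2],95).round(1))
a=cv2.imread("pics/top7.png")[120:320,100:460]
cv2.imwrite("pics/c7.png",cv2.resize(a,(800,444),interpolation=3))
E
```

```text
top (array([0, 0, 0, 0, 0, 1, 2, 0, 0, 0, 0, 0, 0, 0, 0, 3, 4, 0, 0, 0, 0, 0,
       0, 0, 0, 0]), array([-20, -15, -10,  -5,   0,   5,  10,  15,  20,  25,  30,  35,  40,
        45,  50,  55,  60,  65,  70,  75,  80,  85,  90,  95, 100, 105,
       110]))
scene (array([0, 0, 0, 0, 0, 0, 1, 0, 0, 0, 0, 0, 0, 0, 0, 5, 4, 0, 0, 0, 0, 0,
       0, 0, 0, 0]), array([-20, -15, -10,  -5,   0,   5,  10,  15,  20,  25,  30,  35,  40,
        45,  50,  55,  60,  65,  70,  75,  80,  85,  90,  95, 100, 105,
       110]))
t 33.9 at [298.1 449.5 220.6] [1.799e+02 1.000e-01 1.761e+02] gap 36.1 F [ 0.3  0.8 -0.2]
[-395.4, -524.0, 61.4] [-0.0805, 0.2535, 0.6272] dist 659.0 -> [657.4 -99.9 158.6]
top [(44, 36), (46, 36), (48, 36), (50, 36), (52, 40), (54, 48), (56, 61), (58, 76), (60, 86), (62, 92), (64, 90), (66, 86), (68, 81), (70, 76), (72, 72), (74, 70), (76, 68)]
scene [(44, 51), (46, 50), (48, 46), (50, 45), (52, 45), (54, 48), (56, 69), (58, 101), (60, 90), (62, 67), (64, 53), (66, 53), (68, 52), (70, 49), (72, 47), (74, 45), (76, 45)]
top 66 285 ((-3.104654312133789, 2.370181083679199), (62.51023864746094, 26.032743453979492), 2.795997142791748) z 34.6
top 0 270 ((-1.1419200897216797, 3.0573902130126953), (25.67368507385254, 62.639427185058594), 86.45399475097656) z 34.3
top -66 262 ((-0.35527801513671875, 1.5467281341552734), (60.37187576293945, 24.65647315979004), 2.636133909225464) z 35.2
scene 66 197 ((-2.57470703125, -2.7477664947509766), (68.58013916015625, 39.099308013916016), 0.07916811108589172) z 33.7
scene 0 185 ((-3.5486812591552734, 2.070070266723633), (39.588157653808594, 66.7881851196289), 89.79759979248047) z 33.6
scene -66 207 ((-2.71466064453125, 0.6123504638671875), (68.12895965576172, 45.62967300415039), 0.4009316861629486) z 33.4
```

View pics/c7.png

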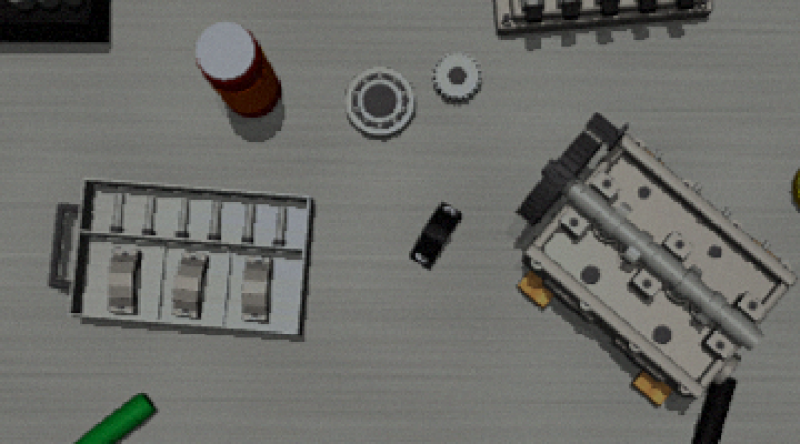

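The three caps stand square and centred in their bays (crop (124,280), (190,285), (257,288)). The head is bare, the mark angle is unchanged and the bystanders are in place. I hand in.

```bash
python3 -c "
from bench import r
print(r.hand_in())"
```

```text
the job is handed in; nothing more can be done
None
```

The job is handed in at about 34 s of the 72 s allowed. By camera, the mark is within about 2° of the pointer and the front, middle and rear caps stand square in bays 1, 2 and 3, within about 4 mm of their middles. The bystanders in view have not moved, and the hand-in gave no verdict.

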